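# Fetch jug handles from under the low rack with the copper shovel

### The job

Two cast brass jug handles lie under the low steel rack, too low to reach into by hand. Take the long-handled copper shovel, reach it under the rack's bars without striking them, gather both handles into its pan and draw it out again, touching the handles with nothing but the shovel. Leave the shovel lying flat on the open bench in front of the rack and clear of it, with both handles in the pan, and do not disturb the pot, dishes or hammer.

Things in the scene. Friction and masses are not known exactly. Their poses are not given: they have to be found in the camera images.
- rack: Low bench rack, fixed, 360 (x) x 180 (y) x 92 mm high; origin at the centre of its footprint, on the bench. Open side towards its own -y, wooden stop board along +y. Under it the bench is bare. Wooden side boards 20 mm high along both ends, inner faces at x = +-166 mm; four grey 18 mm square posts in the corners. Boards and posts may take the shovel's push.
- rack_front (a point): Middle of the rack's front edge, on the bench: x = 0, y = -90 mm in the rack's frame (axes as the rack's). The entrance between the front posts is 324 mm wide (x = -162 to +162 mm).
- rack_stop (a point): Foot of the inner face of the rack's stop board, 26 mm high: x = 0, y = +76 mm in the rack's frame. A handle pushed against it by the shovel rides up on to the lip.
- rack_top: The rack's overhang, fixed on it: six steel flat bars along its x, 10 mm wide with 24 mm gaps, from y = -90 to +90 mm, and a grey bearer at each end; undersides 80 mm above the bench, tops 92 mm. Same origin and axes as the rack. It must not be struck.
- shovel: Long-handled flat copper shovel, loose, about 0.40 kg, 352 mm long, lying flat on its pan. Origin: underside of the pan's middle; +x out of the open mouth, -x along the handle, z up. Pan floor 2 mm thick; outside width 150 mm, inside 144; back wall at x = -60 mm, 32 mm high; side walls 28 mm high, 14 near the mouth. It balances on its pan (mass centre x = -45 mm) and slides easily (about 2 N).
- shovel_grip (a point): Middle of the shovel's straight level wooden grip, on its axis: x = -205, y = 0, z = +48 mm in the shovel's frame, axes as the shovel's. The grip runs from x = -125 to -285 mm, 24 mm wide (y), 28 mm high; a bent steel neck joins it to the pan. Lifted by a weak hold, the pan droops.
- shovel_lip (a point): Middle of the shovel's front lip: x = +66.5, y = 0, z = +1 mm in the shovel's frame. The pan floor slopes down to the bench over the last 18 mm behind it.
- handle_a: Cast brass jug handle: a C of 14 mm round bar, 84 mm along its y, 49 mm along its x, lying flat (14 mm high), loose, about 0.13 kg, under the rack. Origin: middle of the C's outline, at its underside; z up. It slides when pushed and does not roll.
- handle_b: The second brass jug handle, the same as handle_a.
- pot: Small round copper pot with two brass ears, 98 mm across the body, 74 mm high, standing on the rack's bars near its -x end (leave alone). Origin: centre of its underside.
- dishes: Stack of copper dishes, 90 mm across, 33 mm high, on the rack's bars near its +x end (leave alone). Origin: centre of its underside.
- hammer: Hammer lying on the bench, 235 mm long, steel head 100 mm across and 26 mm high at its +x end (leave alone). Origin on the bench, near the middle of the shaft.
Not all that is in view belongs to the job. What is shaped like the handle_b but green is not meant. What is shaped like the handle_a but green is not meant.

How it is judged:
By the outcome, as a careful person would: the job done as asked, in the order asked, and still so for the second after the job is handed in, with the robot touching nothing.
It also fails if it takes over 54 s, if anything falls off the work surface, if the arm or the gripper's body presses on something with over 40 N, if the wrist force passes 120 N, or if a joint passes its speed limit or range.

### The arm

A 6-joint arm with a two-finger parallel gripper is mounted at the origin on the work surface. World frame = base frame: x ahead of the robot, y to its left, z up, the work surface at z = 0. Lengths are in mm, angles in degrees, forces in N, time in s.
With the tool pointing down it reaches from about 350 to 850 mm from the base axis. Payload 8.1 kg.
Tool frame: the origin (TCP) lies between the finger pads; the fingertips stand 22 mm ahead of it and the grasp point (between the pads) lies 3 mm ahead of it (r.nose_length is the z of the fingertips in the tool frame, in mm); z points along the fingers, x is the direction in which the jaws open and shut, and the axes are right-handed (so a half turn about z gives the same grasp; the last joint's range is limited). The gripper opens to 85 mm and grips with 20 to 120 N. Pads are 22 mm wide; open, the fingers measure 114 mm over their backs; the gripper's body (76 mm by 85 mm) begins 54 mm behind the grasp point. The pads swing forward as they close: fully open they stand 13 mm farther back than shut.
Start: joints at [64.435, 7.471, 85.268, -0, 87.261, -4.893], TCP at [211.793, 561.381, 218.792] pointing down, gripper open.
Joint ranges: [-169.43, 169.43], [-51.17, 129.36], [1.28, 143.12], [-76.62, 256.62], [0, 156.53], [-152.29, 152.29]. Speed limits (degrees/s): [136.94, 136.94, 159.86, 180, 180, 180].

### API

Orientations are given as [roll, pitch, yaw] about the fixed x, y, z axes, in that order (R = Rz(yaw) Ry(pitch) Rx(roll)).
In Python, from bench import r gives the robot as it stands.
- The arm moves only by the shell command python3 -m jog 'ROWS' [FORCE]. ROWS is JSON, a list of rows, each a list of 5 numbers: the shift along the tool's x, y, z in m, then the turn about the tool's z in degrees, then the opening in per cent of the stroke, from 0 (shut) to 100 (fully open). A call has 1 to 8 rows; each row is the pose to reach, as a shift and turn from the pose measured when the call began, along the tool's axes at that moment; what a row does not reach only later rows make up. A row lasts 1/10 s, in which the tool goes at most 50 mm and 8.59 degrees, less where a joint would pass 70% of its speed; a pose out of reach is approached as far as the arm can. A call with a gripper value outside its range is refused whole. The fingers move at their own pace and stop on an object; FORCE is the grip in N (left out, the last holds). Time passes only in rows, so rows that repeat a pose let the fingers close. It gives the time, the measured TCP pose, the force and the opening at its end, in the units of the state.
- r.sense(): the state, without advancing time (a new reading comes with each control period).
- r.snapshot(name): name is "side" or "top" or "wrist"; returns a dict with "image" (480x640x3 uint8, red, green, blue), "K" (3x3 intrinsics, pixels), "distortion" ([k1, k2, p1, p2, k3] as OpenCV has them; the pictures are not rectified), "T" (4x4, takes a point from camera to world coordinates); the wrist camera has in their place "tool_from_camera" (4x4, takes a point from camera to tool coordinates, whose origin is the TCP and whose axes are the tool frame's). Camera axes: x right, y down, z forward; pixel columns grow to the right and rows downward; lengths in mm; the calibration is good to about 2 mm. A picture is of the moment at which its call begins: read the wrist's pose just before it. There is no depth.
- r.hand_in(): hands the job in, once; it reports no verdict.
Trained networks look in a picture, given as the dict that the camera call returned (one of the last four; its "shot" number tells which), for a name from the list of things; names that differ only in an ending like _2 or _b are one class to them, and where a whole thing is asked for, a point or a joint stands for the part that bears it (a point fixed in the world has none). Each returns a list of dicts, best first, with "conf" (0 to 1); they miss things now and then, are a little off and sometimes report something else, mostly with a low value. They report only what shows in the picture. A call takes as long as a camera call. They do not tell look-alikes from the thing itself.
- r.search_frame(picture, label): "bbox" ([left, top, right, bottom] in pixels, round what is visible of it).
- r.pinpoint(picture, label): "uv" ([column, row] in pixels: a listed point, or the origin of a listed thing).
The state is a dict: "time": time; "joint_pos": joint angles; "qd": joint speeds; "joint_efforts": joint torques, N m; "tool_pos": TCP position; "tcp_rot": TCP orientation; "ft_force": force on the tool from outside, world axes, zero at the start; "wrist_torque": the same for the moment, N m; "finger_gap": finger opening in mm.
Only numpy, scipy, OpenCV 4.12 (cv2) and the standard library are available. Lean on these libraries where they do the work, as an engineer would, in place of code of your own. Each camera call takes 0.05 s, during which the arm holds its last target. There are 200 camera calls.

## Working session

There is one attempt and no reset: what is moved stays moved. The work goes in short steps, Python scripts to look and compute and a shell command to move; the robot and the scene stay as the last step left them, time stands still between calls to the robot, and variables do not carry over. Pictures are saved under pics/ and viewed, about 8 in all and at most 12, crops included, and the job is handed in when it is done.

```bash
ls; mkdir -p pics; python3 - <<'E'
from bench import r
import cv2
print(r.sense())
for n in ("side","top"):
    p=r.snapshot(n); cv2.imwrite(f"pics/{n}0.png",p["image"][:,:,::-1])
    print(n,p["K"],p["distortion"],p["T"])
    for l in ("rack","rack_front","rack_stop","rack_top","shovel","shovel_grip","shovel_lip","handle_a","hammer","pot","dishes"):
        print(l,[(d["uv"],round(d["conf"],2)) for d in r.pinpoint(p,l)])
    print([(d["bbox"],d["conf"]) for d in r.search_frame(p,"handle_a")])
E
```

```text
pics
{'time': 0.0, 'joint_pos': array([ 6.44347334e+01,  7.51473029e+00,  8.53309197e+01,  2.00353821e-04,
        8.72633350e+01, -4.89296507e+00]), 'qd': array([-0.07229677, -0.07375865,  0.00341288,  0.09115741, -0.03146899,
       -0.00465321]), 'joint_efforts': array([-1.37152034e-03, -5.69387913e+01, -5.00560176e+01, -3.55941884e-04,
        1.44190222e-02, -3.02859455e-06]), 'tool_pos': array([211.53228791, 560.83785356, 217.7326967 ]), 'tcp_rot': array([-1.79990505e+02,  1.08570730e-01,  6.93276977e+01]), 'ft_force': array([-0.34103368,  0.05635554, -0.12347059]), 'wrist_torque': array([-0.00836282, -0.01376141, -0.04688916]), 'finger_gap': 85.52583643767426}
side [[516.33741796   0.         319.97515803]
 [  0.         516.33741796 239.15249091]
 [  0.           0.           1.        ]] [-0.08112488  0.          0.          0.          0.        ] [[ 8.95874442e-01 -3.08854033e-01  3.19402834e-01  2.08769555e+02]
 [-4.44282853e-01 -6.30262665e-01  6.36695939e-01 -6.00351506e+02]
 [ 4.66157243e-03 -7.12304822e-01 -7.01854765e-01  8.02910627e+02]
 [ 0.00000000e+00  0.00000000
[... 1005 characters left out ...]
.93196936e-01  1.19839457e+03]
 [ 0.00000000e+00  0.00000000e+00  0.00000000e+00  1.00000000e+00]]
rack [([238.4, 256.2], 0.95)]
rack_front []
rack_stop [([200.5, 256.4], 0.84), ([256.8, 260.5], 0.7), ([210.4, 190.9], 0.54)]
rack_top [([238.6, 253.7], 0.57)]
shovel [([238.8, 309.6], 0.73), ([401.1, 270.0], 0.56)]
shovel_grip [([501.5, 255.4], 0.95)]
shovel_lip [([371.2, 274.6], 0.9), ([239.4, 254.5], 0.56)]
handle_a [([144.6, 331.9], 0.91), ([258.8, 264.2], 0.83), ([224.4, 268.1], 0.69)]
hammer [([448.8, 167.3], 0.78)]
pot [([240.1, 309.8], 0.72)]
dishes [([207.0, 187.4], 0.72)]
[([244.8, 244.5, 269.2, 284.7], 0.83), ([120.1, 252.0, 160.4, 279.0], 0.78), ([210.2, 250.8, 234.7, 292.7], 0.71)]
```

View pics/side0.png

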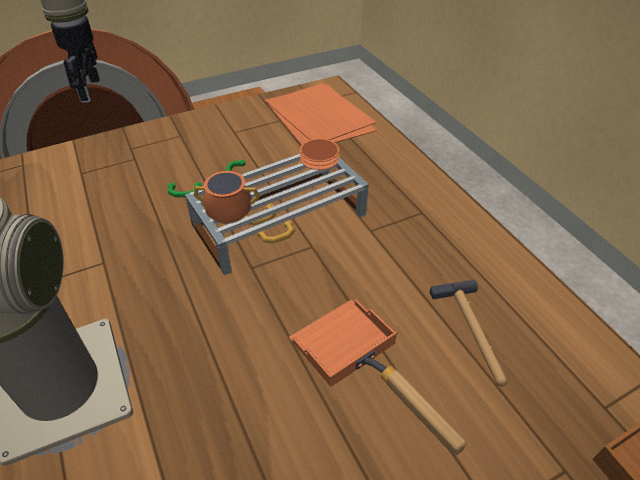

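View pics/top0.png

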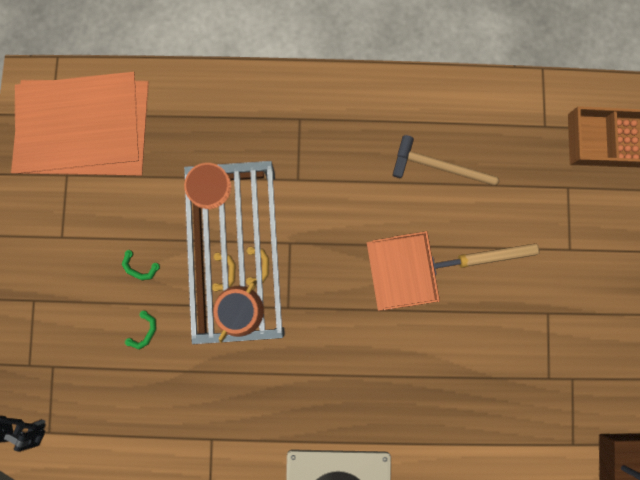

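The side view has the rack at about (280,215), the shovel at (345,340) and the hammer at (470,330). Two green C's lie behind the rack at (185,190) and (235,165). In the top view the brass C's show through the bars at (224,270) and (258,265), and the green ones sit outside at (140,265) and (142,330). The brass pair fits the description (brass, under the rack). Next I'll measure and take an enlarged crop to confirm.

```bash
cat > h.py <<'E'
import numpy as np, cv2
def ray(p,uv,T=None):
    T=p["T"] if T is None else T
    n=cv2.undistortPoints(np.array([[uv]],float),np.array(p["K"]),np.array(p["distortion"]))[0,0]
    d=T[:3,:3]@np.array([n[0],n[1],1.]); return T[:3,3],d/np.linalg.norm(d)
def plane(p,uv,z,T=None):
    o,d=ray(p,uv,T); return o+d*(z-o[2])/d[2]
def tri(*rs):
    A=sum(np.eye(3)-np.outer(d,d) for o,d in rs); b=sum((np.eye(3)-np.outer(d,d))@o for o,d in rs)
    x=np.linalg.solve(A,b); return x,[np.linalg.norm((np.eye(3)-np.outer(d,d))@(x-o)) for o,d in rs]
def proj(p,X):
    T=np.linalg.inv(p["T"]); R,_=cv2.Rodrigues(T[:3,:3])
    return cv2.projectPoints(np.array(X,float).reshape(-1,1,3),R,T[:3,3],np.array(p["K"]),np.array(p["distortion"]))[0][:,0]
E
python3 - <<'E'
from bench import r
from h import *
np.set_printoptions(precision=1,suppress=True)
t=r.snapshot("top"); s=r.snapshot("side")
def two(l,i=0,j=0):
    a=r.pinpoint(t,l);b=r.pinpoint(s,l)
    print(l,tri(ray(t,a[i]["uv"]),ray(s,b[j]["uv"])), a[i]["uv"],b[j]["uv"])
for l in("shovel_grip","shovel_lip","rack_top","rack_stop","rack","pot","dishes","hammer"): two(l)
A=r.pinpoint(t,"handle_a"); B=r.pinpoint(s,"handle_a")
for a in A:
    print("h top",a["uv"],plane(t,a["uv"],7),plane(t,a["uv"],0))
for a in B: print("h side",a["uv"],plane(s,a["uv"],0))
i=t["image"][140:360,105:305,::-1]; cv2.imwrite("pics/crop_t.png",cv2.resize(i,None,fx=2.7,fy=2.7,interpolation=cv2.INTER_CUBIC))
i=s["image"][130:290,150:390,::-1]; cv2.imwrite("pics/crop_s.png",cv2.resize(i,None,fx=3.3,fy=3.3,interpolation=cv2.INTER_CUBIC))
E
```

```text
shovel_grip (array([ 524.4, -332.5,   52.3]), [np.float64(2.589526798728552), np.float64(2.5895267987286066)]) [501.0, 257.0] [424.0, 410.4]
shovel_lip (array([485.9, -61.1, -13.2]), [np.float64(1.3531228711594099), np.float64(1.3531228711595302)]) [369.4, 273.7] [323.2, 319.0]
rack_top (array([523.4, 227. ,  -1.5]), [np.float64(3.9053356398516907), np.float64(3.9053356398515153)]) [237.6, 254.1] [282.9, 219.2]
rack_stop (array([514.8, 308. , -15.2]), [np.float64(2.374842177476672), np.float64(2.374842177476877)]) [202.0, 257.0] [266.0, 204.3]
rack (array([514.6, 218.7,  12. ]), [np.float64(3.323584075140722), np.float64(3.3235840751406855)]) [240.5, 257.4] [280.3, 218.2]
pot (array([400.7, 206.9,  88.5]), [np.float64(1.6783467962367131), np.float64(1.6783467962366734)]) [239.3, 310.3] [229.9, 210.8]
dishes (array([647.8, 283.6,  82.2]), [np.float64(0.5003438379118769), np.float64(0.5003438379117466)]) [207.8, 187.4] [318.6, 162.7]
hammer (array([ 733.2, -222.8,   -7.9]), [np.float64(2.6414726491085205), np.float64(2.641472649108448)]) [443.6, 163.6] [474.6, 332.3]
h top [139.3, 269.2] [480.6 439.5   7. ] [481.1 441.7   0. ]
h top [225.3, 269.7] [484.4 252.3   7. ] [484.9 253.4   0. ]
h top [260.3, 264.1] [498.4 177.1   7. ] [499.  177.8   0. ]
h top [146.3, 331.8] [346.9 416.6   7. ] [346.6 418.8   0. ]
h top [445.1, 165.8] [ 726.7 -224.     7. ] [ 728.5 -225.6    0. ]
h side [231.5, 171.5] [480.3 449.2   0. ]
h side [276.7, 233.0] [495.7 188.3  -0. ]
h side [187.0, 193.5] [352.8 413.7   0. ]
h side [260.5, 217.4] [482.4 252.9   0. ]
```

View pics/crop_t.png

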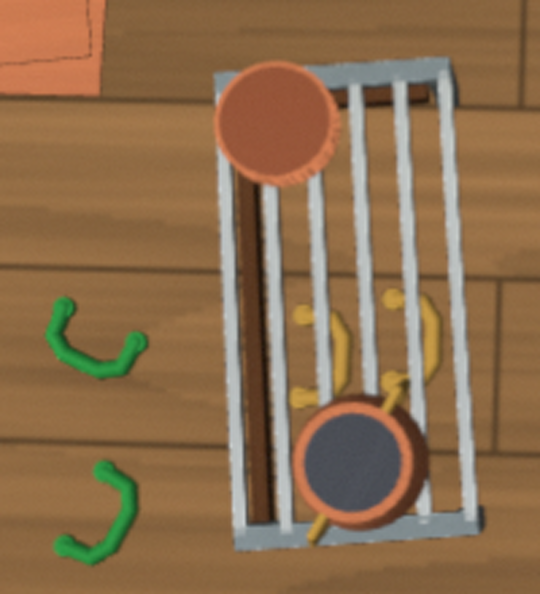

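View pics/crop_s.png

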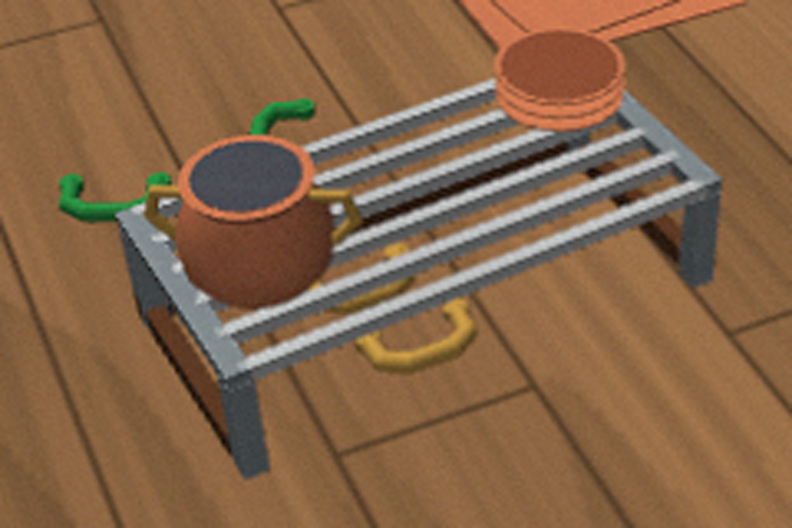

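The top crop confirms two brass C's under the bars. Their crop extents are about (383–440, 290–390) and (292–350, 305–405), with arcs facing the front. The green look-alikes lie outside, behind the rack. Now I'll fit the rack, shovel and handle poses.

```bash
python3 - <<'E'
from bench import r
from h import *
from scipy.optimize import least_squares as LS
np.set_printoptions(precision=1,suppress=True)
t=r.snapshot("top"); s=r.snapshot("side")
C=np.array([[180,-90,92],[180,90,92],[-180,-90,92],[-180,90,92]],float)
ut=np.array([[270.9,161.5],[184.8,167.3],[282.5,336],[193,343.5]])
us=np.array([[150+718/3.3,130+182/3.3],[np.nan]*2,[150+230/3.3,130+378/3.3],[150+118/3.3,130+213/3.3]])
def P(q,X): c,n=np.cos(q[2]),np.sin(q[2]); return X@np.array([[c,n,0],[-n,c,0],[0,0,1]])+[q[0],q[1],0]
m=[0,2,3]
f=lambda q:np.r_[(proj(t,P(q,C))-ut).ravel(),(proj(s,P(q,C))-us)[m].ravel()]
o=LS(f,[515,225,0]); print("rack",o.x[:2],np.degrees(o.x[2]),o.fun)
q=o.x
inv=lambda X:(np.array(X)-[q[0],q[1],0])@P(np.array([0,0,q[2]]),np.eye(3)).T
for n,e in (("h1",[(246.8,265.5),(268,265.5),(257.4,247.4),(257.4,284.4)]),("h2",[(213.2,271.5),(234.6,271.5),(223.8,253),(223.8,290)])):
    for uv in e: X=plane(t,uv,7); print(n,X,"rack:",inv(X))
# shovel: colour mask of pan in both views
from math import *
S=[("shovel_grip",[-205,0,48]),("shovel_lip",[66.5,0,1]),("shovel",[0,0,0])]
def g(p,k=1):
    rows=[]
    for l,X in S:
        d=r.pinpoint(p,l); print(l,[(x["uv"],x["conf"]) for x in d[:2]])
        rows.append(d[0]["uv"])
    return np.array(rows)
a,b=g(t),g(s); X=np.array([x for _,x in S],float)
f=lambda q:np.r_[(proj(t,P(q,X))-a)[:2].ravel(),(proj(s,P(q,X))-b)[:2].ravel()]
o=LS(f,[500,-130,1.5],loss="soft_l1"); print("shovel",o.x[:2],degrees(o.x[2]),o.fun, P(o.x,X))
for n,p,(x0,x1,y0,y1) in(("t",t,(340,560,210,330)),("s",s,(270,490,280,470))):
    im=p["image"][y0:y1,x0:x1,::-1].copy(); im=cv2.resize(im,None,fx=2.4,fy=2.4,interpolation=cv2.INTER_CUBIC)
    W=[[66.5,75,0],[66.5,-75,0],[-60,75,32],[-60,-75,32],[-125,0,62],[-285,0,62],[-205,12,48],[-205,-12,48]]
    for u in proj(p,P(o.x,np.array(W,float))): cv2.drawMarker(im,tuple(int(v) for v in (u-[x0,y0])*2.4),(255,0,255),0,10)
    cv2.imwrite(f"pics/sh_{n}.png",im)
A,B=cv2.imread("pics/sh_t.png"),cv2.imread("pics/sh_s.png")
cv2.imwrite("pics/sh.png",cv2.resize(np.vstack([A,B]),None,fx=.8,fy=.8))
E
```

```text
rack [518.7 225. ] 5.681839182978574 [ 0.7 -1.5 -0.6 -0.8  0.9  1.2 -0.2  0.3  1.3 -1.4 -1.1  0.1 -1.2 -0.1]
h1 [494.7 206.2   7. ] rack: [-25.8 -16.3   7. ]
h1 [495.8 160.4   7. ] rack: [-29.2 -62.    7. ]
h1 [534.5 184.7   7. ] rack: [ 11.7 -41.6   7. ]
h1 [454.6 181.8   7. ] rack: [-68.1 -36.6   7. ]
h2 [479.9 278.3   7. ] rack: [-33.4  56.9   7. ]
h2 [481.1 232.    7. ] rack: [-36.8  10.7   7. ]
h2 [520.5 257.1   7. ] rack: [ 5.  31.8  7. ]
h2 [440.7 253.7   7. ] rack: [-74.8  36.3   7. ]
shovel_grip [([497.9, 256.6], 0.88)]
shovel_lip [([370.4, 275.4], 0.68), ([209.1, 189.5], 0.4)]
shovel [([399.3, 269.2], 0.59)]
shovel_grip [([424.9, 409.5], 0.9)]
shovel_lip [([325.6, 316.2], 0.63)]
shovel [([340.1, 339.6], 0.94)]
shovel [ 494.3 -128.3] 99.77355833074083 [ 2.  -2.7  0.6 -1.3 -1.3  0.  -4.  -0.4] [[ 529.1 -330.3   48. ]
 [ 483.   -62.8    1. ]
 [ 494.3 -128.3    0. ]]
```

View pics/sh.png

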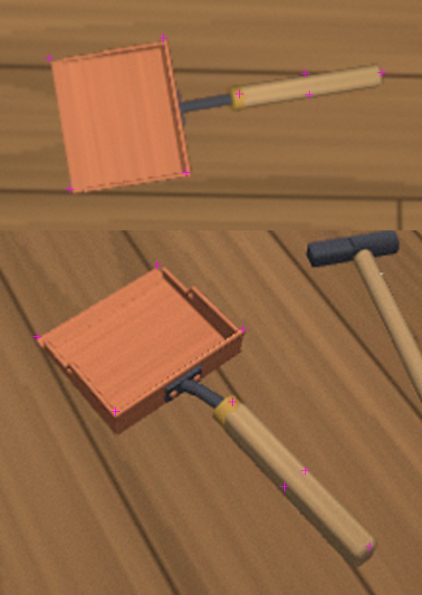

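The overlay fits the shovel to about 2–3 mm. Origin ≈ (492,-129), yaw ≈ 99.8°, grip ≈ (527.5,-331,48–52). The rack is at (519,225) with yaw 5.7°. Both handles are centred near rack x = -32, so one straight push will take them. Next I work out the approach.

```bash
cat > to.py <<'E'
import sys
from bench import r
from scipy.spatial.transform import Rotation as Ro
import numpy as np
s=r.sense(); R=Ro.from_euler("xyz",s["tcp_rot"],degrees=True)
print("t",round(s["time"],2),"pos",s["tool_pos"].round(1),"rot",s["tcp_rot"].round(2),"F",s["ft_force"].round(1),"M",s["wrist_torque"].round(2),"gap",round(s["finger_gap"],1))
if len(sys.argv)>4:
    x,y,z,yaw=map(float,sys.argv[1:5])
    d=R.inv().apply(np.array([x,y,z])-s["tool_pos"]); t=-((yaw-s["tcp_rot"][2]+180)%360-180)
    print("shift m",(d/1000).round(4),"turn",round(t,1),"dist",np.linalg.norm(d).round(1))
E
python3 to.py 527.5 -331 200 9.8
```

```text
t 2.7 pos [211.8 561.4 218.8] rot [180.     0.    69.33] F [0.  0.3 0.4] M [-0.01  0.02  0.02] gap 85.7
shift m [-0.7235  0.6104  0.0188] turn 59.5 dist 946.7
```

```bash
python3 -m jog '[[-0.035,0.030,0,4,60],[-0.07,0.06,0,8,60],[-0.107,0.09,0,14,60],[-0.143,0.12,0,21,60],[-0.18,0.15,0,28,60],[-0.215,0.18,0,35,60],[-0.25,0.21,0,42,60],[-0.285,0.24,0,48,60]]' 60; python3 to.py 527.5 -331 200 9.8
```

```text
time: 3.5
tool_pos: [336.0, 208.4, 219.1]
tcp_rot: [-180.0, -0.1, 21.1]
ft_force: [0.9, -0.4, -0.4]
finger_gap: 51.2
t 3.5 pos [336.  208.4 219.1] rot [-1.800e+02 -6.000e-02  2.107e+01] F [ 0.9 -0.4 -0.4] M [-0.01 -0.05 -0.02] gap 51.2
shift m [-0.0152  0.5722  0.019 ] turn 11.3 dist 572.7
```

```bash
python3 -m jog '[[0,0.048,0,2,60],[-0.002,0.096,0,4,60],[-0.004,0.144,0,6,60],[-0.006,0.192,0,8,60],[-0.008,0.24,0,9,60],[-0.01,0.288,0,10,60],[-0.012,0.336,0,11,60],[-0.013,0.384,0,11.3,60]]'; python3 to.py 527.5 -331 150 9.8
```

```text
time: 4.3
tool_pos: [462.3, -156.9, 219.3]
tcp_rot: [180.0, -0.1, 9.7]
ft_force: [-0.2, 1.2, 1.1]
finger_gap: 51.2
t 4.3 pos [ 462.3 -156.9  219.3] rot [ 1.7999e+02 -1.1000e-01  9.7000e+00] F [-0.2  1.2  1.1] M [ 0.01 -0.07 -0.05] gap 51.2
shift m [0.0348 0.1826 0.0694] turn -0.1 dist 198.5
```

```bash
python3 -m jog '[[0.009,0.046,0.01,0,60],[0.018,0.092,0.03,0,60],[0.026,0.138,0.05,0,60],[0.0348,0.1826,0.069,0,60],[0.0348,0.1826,0.069,0,60],[0.0348,0.1826,0.069,0,60]]'; python3 - <<'E'
from bench import r
from h import *
from scipy.spatial.transform import Rotation as Ro
s=r.sense(); p=r.snapshot("wrist"); cv2.imwrite("pics/w.png",p["image"][:,:,::-1])
T=np.eye(4);T[:3,:3]=Ro.from_euler("xyz",s["tcp_rot"],degrees=True).as_matrix();T[:3,3]=s["tool_pos"]
T=T@np.array(p["tool_from_camera"])
print(s["tool_pos"],s["tcp_rot"],T[:3,3])
for l in("shovel_grip","shovel_lip"):
    for d in r.pinpoint(p,l)[:2]: print(l,d,plane(p,d["uv"],48,T))
p=dict(p,T=T); np.savez("w.npz",T=T,K=p["K"],D=p["distortion"])
print(proj(p,[[527.5,-331,62]]))
E
```

```text
time: 4.9
tool_pos: [526.5, -331.2, 148.2]
tcp_rot: [-179.8, 0.0, 9.6]
ft_force: [0.3, 0.6, 0.5]
finger_gap: 51.0
[ 526.54934592 -331.23683839  148.22662153] [-1.79837044e+02  3.36274709e-02  9.60652851e+00] [ 514.9214224  -263.28526901  303.61759857]
shovel_grip {'uv': [327.7, 238.0], 'conf': 0.9} [ 528.61382087 -333.1560556    48.        ]
[[326.75216762 240.25633533]]
```

View pics/w.png

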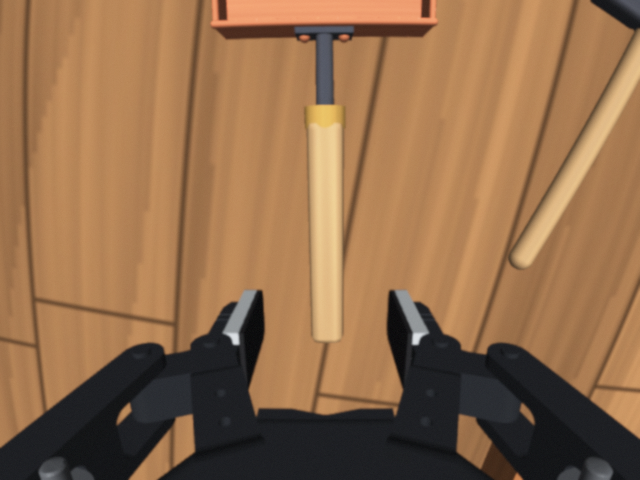

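The wrist view shows the grip upright, from (325,105) to (327,342), midway between the fingers, with the hammer well clear to the right. Next I'll check the grip's ends and triangulate its height against the top view.

```bash
python3 - <<'E'
from bench import r
from h import *
w=np.load("w.npz"); p=dict(T=w["T"],K=w["K"],distortion=w["D"])
a,b=plane(p,(325,106),62),plane(p,(327,341),62); print(a,b,np.linalg.norm(a-b),(a+b)/2,np.degrees(np.arctan2(*(a-b)[1::-1])))
s=r.snapshot("side"); print(tri(ray(p,(327.7,238)),ray(s,r.pinpoint(s,"shovel_grip")[0]["uv"])))
E
python3 to.py 527.5 -331 51 9.6
```

```text
[ 511.83025573 -245.8924002    62.        ] [ 540.75027675 -407.23327206   62.        ] 163.91230749268303 [ 526.29026624 -326.56283613   62.        ] 100.16223141139142
(array([ 529.23495785, -333.76279955,   47.1366525 ]), [np.float64(0.6721281024082653), np.float64(0.6721281024083089)])
t 5.15 pos [ 528.3 -330.3  152.7] rot [179.86  -0.25   9.78] F [0.  0.3 1.9] M [ 0.04 -0.02 -0.02] gap 51.2
shift m [-0.0013  0.0003  0.1016] turn 0.2 dist 101.7
```

```bash
python3 -m jog '[[-0.001,-0.001,0.04,0,60],[-0.001,-0.001,0.075,0,60],[-0.001,-0.001,0.09,0,60],[-0.001,-0.001,0.102,0,60],[-0.001,-0.001,0.102,0,60],[-0.001,-0.001,0.102,0,60]]' 90; python3 to.py 527 -329 51 10
```

```text
time: 5.75
tool_pos: [528.5, -330.2, 52.4]
tcp_rot: [179.8, -0.3, 9.8]
ft_force: [0.7, 0.2, 0.6]
finger_gap: 51.5
t 5.75 pos [ 528.5 -330.2   52.4] rot [179.77  -0.33   9.79] F [0.7 0.2 0.6] M [ 0.04 -0.01 -0.03] gap 51.5
shift m [-0.0013 -0.0015  0.0013] turn -0.2 dist 2.4
```

```bash
python3 -m jog '[[0,0,0,0,25],[0,0,0,0,0],[0,0,0,0,0],[0,0,0,0,0],[0,0,0,0,0],[0,0,0,0,0]]' 90; python3 to.py
```

```text
time: 6.35
tool_pos: [528.4, -330.2, 52.3]
tcp_rot: [179.8, -0.3, 9.8]
ft_force: [-0.7, 0.2, -0.3]
finger_gap: -0.3
t 6.35 pos [ 528.4 -330.2   52.3] rot [179.78  -0.32   9.79] F [-0.7  0.2 -0.3] M [ 0.06  0.03 -0.01] gap -0.3
```

The gap reads -0.3 mm, so the fingers either closed on nothing or the reading is off. I'll look.

```bash
python3 - <<'E'
from bench import r
import cv2,numpy as np
p=r.snapshot("wrist")["image"]; q=r.snapshot("side")["image"][300:480,330:530]; t=r.snapshot("top")["image"][190:350,340:600]
a=cv2.resize(p,(400,300)); b=cv2.resize(q,(400,360)); c=cv2.resize(t,(400,246))
m=np.zeros((600,800,3),np.uint8); m[:300,:400]=a; m[:360,400:]=b; m[300:546,:400]=c
cv2.imwrite("pics/m1.png",m[:,:,::-1])
E
python3 to.py
```

```text
t 6.5 pos [ 528.4 -330.2   52.2] rot [179.78  -0.32   9.79] F [ 0.3 -0.1  0.5] M [ 0.01 -0.02  0.03] gap 0.3
```

View pics/m1.png

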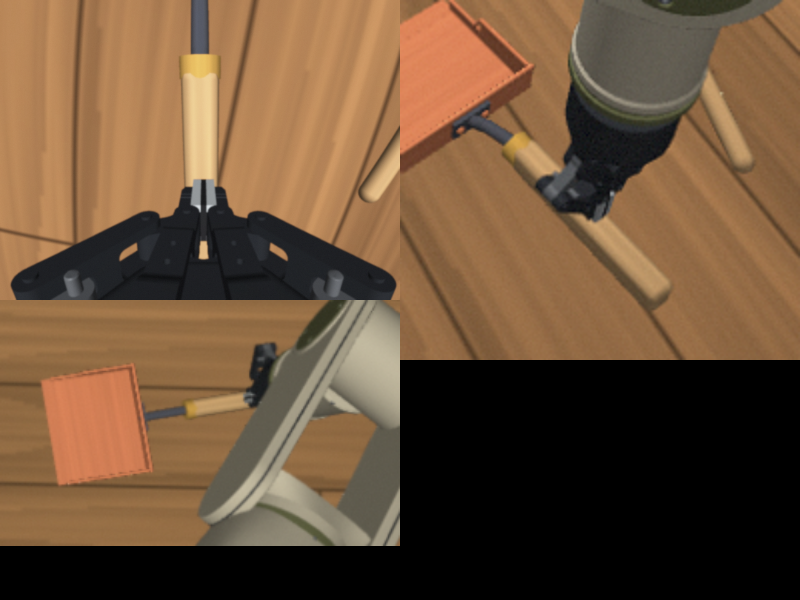

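The fingers appear shut above the grip rather than around it, although TCP z reads 52 mm. I'll check where the reported tip would fall in the pictures.

```bash
python3 - <<'E'
from bench import r
from h import *
print(r.nose_length, [a for a in dir(r) if a[0]!="_"])
s=r.snapshot("side"); st=r.sense(); x,y,z=st["tool_pos"]; print(st["joint_pos"])
for h in (-22,0,20,40): print(h,proj(s,[[x,y,z+h]])[0], "crop",(proj(s,[[x,y,z+h]])[0]-[330,300])*2+[400,0])
print("grip ends",proj(s,[[511.8,-245.9,48],[540.7,-407.2,48],[528,-331,62]]))
i=s["image"][370:450,380:480]; 
E
cd pics; python3 -c "
import cv2;i=cv2.imread('m1.png')"
```

```text
22.0 ['PlanningError', 'hand_in', 'nose_length', 'pinpoint', 'search_frame', 'sense', 'snapshot']
[-3.67585289e+01  1.82437157e+01  9.08336751e+01  8.73079750e-02
  7.05354119e+01 -4.65803296e+01]
-22 [421.59090129 414.78917384] crop [583.18180257 229.57834768]
0 [423.67583944 408.30225987] crop [587.35167888 216.60451974]
20 [425.64150798 402.17260211] crop [591.28301597 204.34520422]
40 [427.67766195 395.80899726] crop [595.35532391 191.61799452]
grip ends [[386.45086337 371.96785083]
 [458.70643475 448.19615139]
 [424.67791613 405.91000884]]
```

```bash
python3 - <<'E'
from bench import r
from h import *
from scipy.spatial.transform import Rotation as Ro
np.set_printoptions(precision=3,suppress=True)
st=r.sense();p=r.snapshot("wrist"); s=r.snapshot("side")
C=np.array(p["tool_from_camera"]); print(C,p["K"])
T=np.eye(4);T[:3,:3]=Ro.from_euler("xyz",st["tcp_rot"],degrees=True).as_matrix();T[:3,3]=st["tool_pos"]
q=dict(p,T=T@C)
for z in(22,3,-20):print(z,proj(q,[(T@[0,0,z,1])[:3]]))
print("grip pt", r.pinpoint(p,"shovel_grip"), proj(q,[[527,-329,62],[511.8,-245.9,62],[511.8+11.8,-245.9+2,48],[511.8-11.8,-245.9-2,48]]))
a=cv2.resize(p["image"][220:480,220:420],None,fx=2,fy=2,interpolation=cv2.INTER_CUBIC)
b=cv2.resize(s["image"][345:455,375:475],None,fx=4,fy=4,interpolation=cv2.INTER_CUBIC)
m=np.zeros((520,800,3),np.uint8);m[:520,:400]=a;m[:440,400:]=b
cv2.imwrite("pics/m2.png",m[:,:,::-1])
E
```

```text
[[   1.       0.001    0.001   -0.219]
 [  -0.001    0.961    0.277  -69.381]
 [  -0.001   -0.277    0.961 -155.188]
 [   0.       0.       0.       1.   ]] [[371.016   0.    325.235]
 [  0.    371.016 240.14 ]
 [  0.      0.      1.   ]]
22 [[325.321 274.733]]
3 [[325.357 289.764]]
-20 [[325.412 312.805]]
grip pt [{'uv': [322.3, 293.9], 'conf': 0.61}] [[322.607 298.869]
 [320.088  88.381]
 [349.86   92.531]
 [290.787  92.304]]
```

View pics/m2.png

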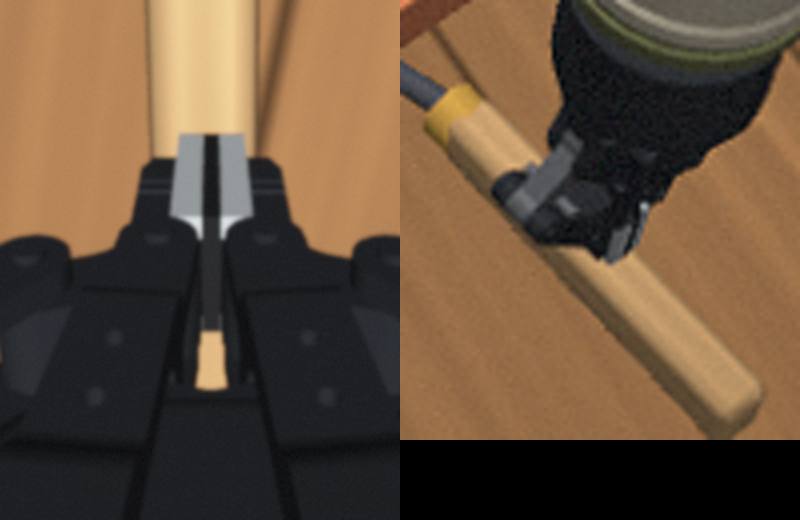

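In the wrist view the closed pads sit in front of (above) the grip. From the open-finger picture, the visible pad ends lie near tool z ≈ -19 rather than about +14. So the fingers appear to end higher than I assumed. Opening, going 20 mm lower and closing again is safe either way, because the tips would still be ≥10 mm above the bench and the body ≥15 mm above the grip.

```bash
python3 -m jog '[[0,0,0,0,60],[0,0,0,0,60],[0,0,0,0,60],[0,0,0.007,0,60],[0,0,0.014,0,60],[0,0,0.02,0,60],[0,0,0.02,0,60]]' 90; python3 -m jog '[[0,0,0,0,25],[0,0,0,0,0],[0,0,0,0,0],[0,0,0,0,0],[0,0,0,0,0]]' 90;  python3 to.py
```

```text
time: 7.4
tool_pos: [527.5, -329.4, 30.3]
tcp_rot: [179.9, -0.2, 9.8]
ft_force: [0.4, 0.6, -0.1]
finger_gap: 51.4
time: 7.9
tool_pos: [527.4, -329.4, 30.4]
tcp_rot: [179.9, -0.2, 9.8]
ft_force: [-2.0, 0.1, -0.1]
finger_gap: 22.1
t 7.9 pos [ 527.4 -329.4   30.4] rot [179.9  -0.2   9.8] F [-2.   0.1 -0.1] M [0.12 0.49 0.24] gap 22.1
```

Now it holds at gap 22 mm, slightly under the 24 mm width, so the hold may be high on the grip. I'll re-seat it 7 mm deeper.

```bash
python3 -m jog '[[0,0,0,0,60],[0,0,0,0,60],[0,0,0.002,0,60],[0,0,0.005,0,60],[0,0,0.007,0,60],[0,0,0.007,0,60]]' 90; python3 -m jog '[[0,0,0,0,20],[0,0,0,0,0],[0,0,0,0,0],[0,0,0,0,0],[0,0,0,0,0]]' 90;  python3 to.py; python3 - <<'E'
from bench import r
from h import *
p=r.snapshot("wrist")["image"]; s=r.snapshot("side")["image"]
a=cv2.resize(p[200:460,220:420],None,fx=2,fy=2,interpolation=cv2.INTER_CUBIC)
b=cv2.resize(s[345:455,375:475],None,fx=4,fy=4,interpolation=cv2.INTER_CUBIC)
m=np.zeros((520,800,3),np.uint8);m[:520,:400]=a;m[:440,400:]=b
cv2.imwrite("pics/m3.png",m[:,:,::-1])
E
```

```text
time: 8.5
tool_pos: [527.0, -329.1, 22.7]
tcp_rot: [179.9, -0.2, 9.8]
ft_force: [-0.5, 0.5, 1.4]
finger_gap: 51.2
time: 9.0
tool_pos: [526.9, -329.2, 22.8]
tcp_rot: [179.9, -0.1, 9.8]
ft_force: [-1.1, -0.4, 1.0]
finger_gap: 22.2
t 9.0 pos [ 526.9 -329.2   22.8] rot [ 1.7994e+02 -1.5000e-01  9.8100e+00] F [-1.1 -0.4  1. ] M [0.02 0.3  0.24] gap 22.2
```

View pics/m3.png

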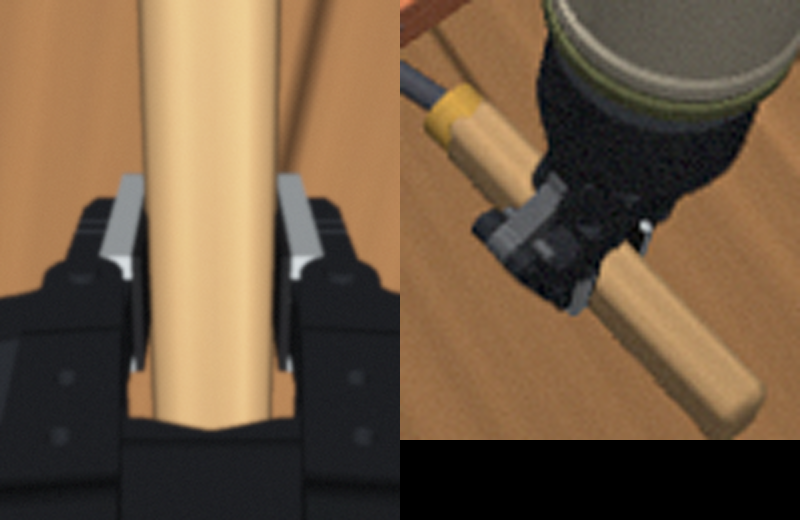

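The hold is good, with the pads flanking the grip. Next I slide the shovel to a pose lined up just in front of the rack.

```bash
python3 to.py 524.6 -157 23 5.7
```

```text
t 9.1 pos [ 526.9 -329.2   22.8] rot [ 1.7994e+02 -1.5000e-01  9.8100e+00] F [-1.  -0.4  1.2] M [0.05 0.34 0.22] gap 22.7
shift m [ 0.027  -0.1701 -0.0003] turn 4.1 dist 172.2
```

```bash
python3 -m jog '[[0.003,-0.018,0,0.5,0],[0.007,-0.043,0,1,0],[0.011,-0.07,0,1.7,0],[0.016,-0.1,0,2.4,0],[0.021,-0.13,0,3.2,0],[0.025,-0.155,0,3.8,0],[0.027,-0.170,0,4.1,0],[0.027,-0.170,0,4.1,0]]' 90; python3 to.py 524.6 -157 23 5.7; python3 - <<'E'
from bench import r
from h import *
np.set_printoptions(precision=1,suppress=True)
t=r.snapshot("top"); s=r.snapshot("side")
L=[(ray(p,r.pinpoint(p,"shovel_lip")[0]["uv"])) for p in(t,s)]
print("lip",tri(*L),[r.pinpoint(p,"shovel_lip")[0]["uv"] for p in (t,s)])
a=t["image"][130:350,170:540]; cv2.imwrite("pics/al.png",cv2.resize(a,None,fx=2.1,fy=2.1,interpolation=cv2.INTER_CUBIC)[:,:,::-1])
E
```

```text
time: 9.9
tool_pos: [524.6, -155.0, 22.7]
tcp_rot: [-180.0, -0.2, 5.8]
ft_force: [0.1, 1.5, -0.8]
finger_gap: 22.6
t 9.9 pos [ 524.6 -155.    22.7] rot [-1.7999e+02 -1.6000e-01  5.8000e+00] F [ 0.1  1.5 -0.8] M [ 0.4   0.16 -0.04] gap 22.6
shift m [-0.0002  0.002  -0.0003] turn 0.1 dist 2.0
lip (array([500.3, 117.7,  -7.1]), [np.float64(1.6242624919542676), np.float64(1.6242624919542712)]) [[287.9, 265.1], [292.3, 254.9]]
```

View pics/al.png

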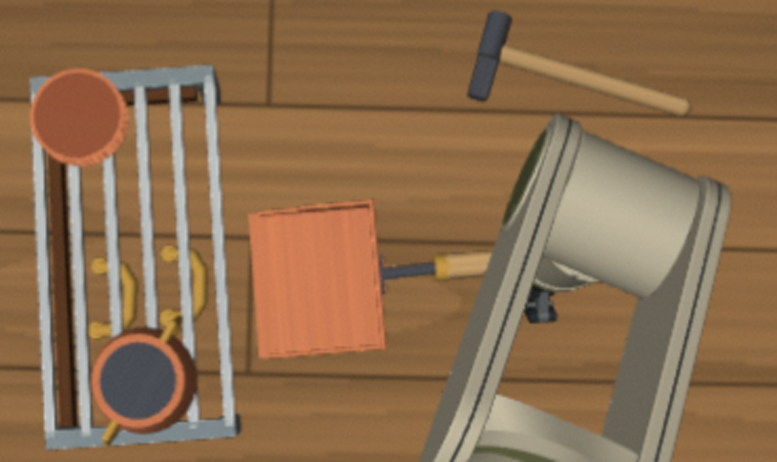

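The picture shows the shovel in front of the rack with the lip from crop (249,215) to (260,357), and both brass handles within its width. I'll check its alignment in the rack's frame.

```bash
python3 - <<'E'
from bench import r
from h import *
np.set_printoptions(precision=1,suppress=True)
t=r.snapshot("top")
a=np.radians(5.7);u=np.array([np.cos(a),np.sin(a),0]);v=np.array([-u[1],u[0],0]);o=np.array([518.7,225,0])
for n,c,z in(("lipR",(249,215),1),("lipL",(260,357),1),("backR",(372,200),32),("backL",(385,347),32),
  ("h1top",(202,250),7),("h1bot",(202,320),7),("h2top",(133,265),7),("h2bot",(133,335),7)):
    X=plane(t,(np.array(c)/2.1+[170,130]),z)-o; print(n,np.array([X@u,X@v]))
E
```

```text
lipR [  40.3 -111. ]
lipL [-107.2 -112.1]
backR [  42.  -237.8]
backL [-107.1 -238.8]
h1top [  6.7 -60.4]
h1bot [-65.2 -55.8]
h2top [-3.5 11.5]
h2bot [-75.3  15.7]
```

Aligned within 0.5°, and the pan's centre at rack x ≈ -33 brackets both handles. Now entering slowly.

```bash
python3 -m jog '[[0,-0.005,0,0,0],[0,-0.013,0,0,0],[0,-0.022,0,0,0],[0,-0.031,0,0,0],[0,-0.040,0,0,0],[0,-0.048,0,0,0],[0,-0.056,0,0,0],[0,-0.064,0,0,0]]' 90; python3 to.py 506.4 27.6 22.7 5.7
python3 -m jog '[[0,-0.008,0,0,0],[0,-0.016,0,0,0],[0,-0.024,0,0,0],[0,-0.032,0,0,0],[0,-0.040,0,0,0],[0,-0.048,0,0,0],[0,-0.056,0,0,0],[0,-0.064,0,0,0]]' 90; python3 to.py 506.4 27.6 22.7 5.7
```

```text
time: 11.05
tool_pos: [518.5, -93.5, 22.8]
tcp_rot: [179.9, -0.2, 5.7]
ft_force: [0.3, -3.1, 2.2]
finger_gap: 22.5
t 11.05 pos [518.5 -93.5  22.8] rot [179.93  -0.18   5.66] F [ 0.3 -3.1  2.2] M [-0.6   0.09 -0.03] gap 22.5
shift m [-1.000e-04 -1.217e-01 -0.000e+00] turn -0.0 dist 121.7
time: 11.85
tool_pos: [512.1, -29.3, 22.8]
tcp_rot: [179.9, -0.2, 5.7]
ft_force: [0.8, -5.7, 3.6]
finger_gap: 23.0
t 11.85 pos [512.1 -29.3  22.8] rot [179.92  -0.18   5.66] F [ 0.8 -5.7  3.6] M [-0.84  0.11  0.02] gap 23.0
shift m [-0.0001 -0.0572  0.0001] turn -0.0 dist 57.2
```

```bash
python3 -m jog '[[0,-0.005,0,0,0],[0,-0.010,0,0,0],[0,-0.016,0,0,0],[0,-0.022,0,0,0],[0,-0.028,0,0,0],[0,-0.034,0,0,0],[0,-0.039,0,0,0],[0,-0.044,0,0,0]]' 90; python3 to.py 506.4 27.6 22.7 5.7
python3 - <<'E'
from bench import r
from h import *
t=r.snapshot("top"); s=r.snapshot("side")
a=cv2.resize(t["image"][150:350,170:330],None,fx=2.5,fy=2.5,interpolation=cv2.INTER_CUBIC)
b=cv2.resize(s["image"][140:320,180:380],None,fx=2,fy=2,interpolation=cv2.INTER_CUBIC)
m=np.zeros((500,800,3),np.uint8);m[:500,:400]=a;m[:360,400:]=b
cv2.imwrite("pics/in.png",m[:,:,::-1])
E
```

```text
time: 12.65
tool_pos: [507.9, 14.4, 22.9]
tcp_rot: [179.9, -0.2, 5.7]
ft_force: [1.3, -7.4, 4.4]
finger_gap: 22.5
t 12.65 pos [507.9  14.4  22.9] rot [179.87  -0.19   5.66] F [ 1.3 -7.4  4.4] M [-1.05  0.14  0.08] gap 22.5
shift m [-0.0002 -0.0133  0.0002] turn -0.0 dist 13.3
```

View pics/in.png

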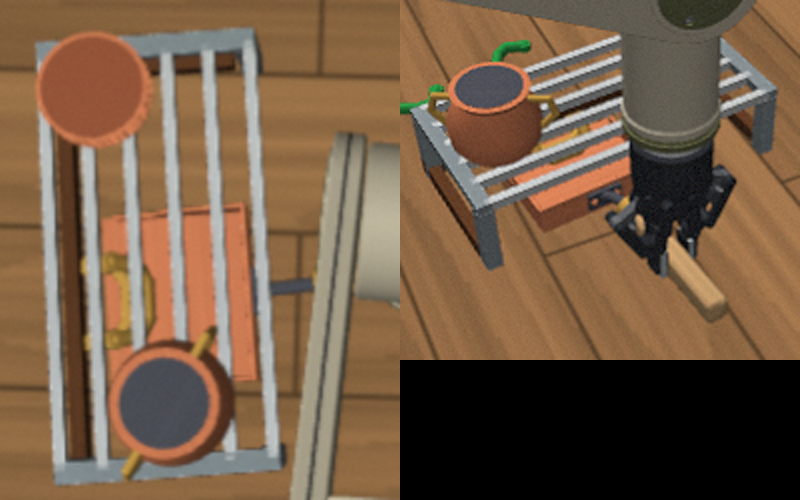

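The top part of the picture shows the lip at crop x ≈ 102. The handles are already mostly over the pan (arcs at 120–155), with the foremost tips at 85, ahead of the lip and near the stop board. There is about 15 mm still to push.

```bash
python3 -m jog '[[0,-0.003,0,0,0],[0,-0.006,0,0,0],[0,-0.009,0,0,0],[0,-0.012,0,0,0],[0,-0.014,0,0,0],[0,-0.015,0,0,0]]' 90; python3 to.py 506.4 27.6 22.7 5.7
python3 - <<'E'
from bench import r
from h import *
np.set_printoptions(precision=1,suppress=True)
t=r.snapshot("top"); s=r.snapshot("side")
for p in(t,s): print([(d["bbox"],round(d["conf"],2)) for d in r.search_frame(p,"handle_a")])
a=np.radians(5.7);u=np.array([np.cos(a),np.sin(a),0]);v=np.array([-u[1],u[0],0]);o=np.array([518.7,225,0])
for d in r.search_frame(t,"handle_a"):
    b=d["bbox"]
    for uv in((b[0],(b[1]+b[3])/2),(b[2],(b[1]+b[3])/2)):
        X=plane(t,uv,12)-o; print(X@u,X@v,end=" | ")
cv2.imwrite("pics/t2.png",t["image"][:,:,::-1])
E
```

```text
time: 13.35
tool_pos: [506.4, 29.8, 23.0]
tcp_rot: [179.9, -0.2, 5.7]
ft_force: [0.8, -7.3, 3.8]
finger_gap: 22.5
t 13.35 pos [506.4  29.8  23. ] rot [179.89  -0.19   5.67] F [ 0.8 -7.3  3.8] M [-1.05  0.14  0.05] gap 22.5
shift m [-0.0002  0.0021  0.0003] turn -0.0 dist 2.2
[([125.7, 315.4, 158.1, 346.0], 0.82), ([121.3, 250.2, 162.8, 279.6], 0.71), ([207.2, 230.6, 283.9, 304.6], 0.64), ([210.1, 249.1, 232.0, 290.4], 0.59)]
[([184.8, 158.0, 366.8, 277.7], 0.74), ([171.4, 183.8, 202.0, 195.6], 0.7), ([234.1, 198.7, 343.0, 296.1], 0.58)]
-146.39472982800837 250.5109557339012 | -151.20803976952686 180.73072314295672 | -4.84496407007434 254.56091495699215 | -11.480468897414017 164.1148327731871 | -24.380512701902518 68.4346374749568 | -36.63310247880092 -96.19418227557955 | -29.46625131967695 62.43878902390385 | -32.95322005207803 15.364817481460426 |
```

```bash
python3 -m jog '[[0,-0.001,0,0,0],[0,-0.002,0,0,0],[0,-0.003,0,0,0],[0,-0.004,0,0,0],[0,-0.004,0,0,0]]' 90; python3 to.py
cat > brass.py <<'E'
from bench import r
from h import *
np.set_printoptions(precision=1,suppress=True)
t=r.snapshot("top")
a=np.radians(5.7);u=np.array([np.cos(a),np.sin(a),0]);v=np.array([-u[1],u[0],0]);o=np.array([518.7,225,0])
im=t["image"]; hsv=cv2.cvtColor(im,cv2.COLOR_RGB2HSV)
cop=cv2.inRange(hsv,(0,110,90),(11,255,255)); br=cv2.inRange(hsv,(17,150,70),(28,255,255))
for n,m in(("brass",br),("copper",cop)):
    k,l,st,c=cv2.connectedComponentsWithStats(m)
    for i in range(1,k):
        if st[i,4]>25 and 180<c[i][0]<480 and 180<c[i][1]<360:
            X=[plane(t,q,8)-o for q in((st[i,0],c[i][1]),(st[i,0]+st[i,2],c[i][1]),(c[i][0],st[i,1]),(c[i][0],st[i,1]+st[i,3]))]
            print(n,st[i],"rack y",np.round(X[1]@v,1),np.round(X[0]@v,1),"x",np.round(X[3]@u,1),np.round(X[2]@u,1))
E
python3 brass.py
```

```text
time: 14.1
tool_pos: [505.9, 32.1, 23.0]
tcp_rot: [179.7, -0.2, 5.6]
ft_force: [-0.3, -14.9, 5.5]
finger_gap: 22.7
t 14.1 pos [505.9  32.1  23. ] rot [ 1.7974e+02 -1.6000e-01  5.6500e+00] F [ -0.3 -14.9   5.5] M [-2.16  0.2   0.01] gap 22.7
brass [211 251  11  39 191] rack y 37.5 61.3 x -73.7 10.4
brass [228 258   4  24  60] rack y 15.9 24.5 x -58.6 -6.9
brass [246 281  10  12  56] rack y -33.4 -11.9 x -85.5 -59.8
brass [220 330   6  12  39] rack y 37.0 49.8 x -184.9 -159.6
copper [ 184  163   47   47 1674] rack y 7.7 111.1 x 101.8 207.1
copper [ 212  233   47  103 1226] rack y -39.4 61.4 x -173.9 46.9
copper [243 232  13  56 558] rack y -37.3 -9.3 x -74.5 46.6
copper [209 236  12  16 154] rack y 36.5 62.5 x 8.5 43.4
copper [211 260   7  22 135] rack y 46.2 61.3 x -56.1 -8.7
```

Light contact with the stop (15 N), and the brass is now about 14 mm inside the lip. Drawing out gently.

```bash
python3 -m jog '[[0,0.001,0,0,0],[0,0.003,0,0,0],[0,0.006,0,0,0],[0,0.010,0,0,0],[0,0.015,0,0,0],[0,0.021,0,0,0],[0,0.028,0,0,0],[0,0.035,0,0,0]]' 90
python3 -m jog '[[0,0.008,0,0,0],[0,0.016,0,0,0],[0,0.024,0,0,0],[0,0.032,0,0,0],[0,0.040,0,0,0],[0,0.048,0,0,0],[0,0.056,0,0,0],[0,0.064,0,0,0]]' 90; python3 to.py 528 -192 23 5.7; python3 brass.py
```

```text
time: 14.95
tool_pos: [509.2, -3.5, 23.0]
tcp_rot: [179.7, -0.1, 5.6]
ft_force: [-0.4, 3.5, 1.6]
finger_gap: 22.5
time: 15.75
tool_pos: [515.3, -67.9, 23.0]
tcp_rot: [179.7, -0.1, 5.6]
ft_force: [-1.3, 2.3, -1.2]
finger_gap: 22.4
t 15.75 pos [515.3 -67.9  23. ] rot [ 1.7974e+02 -1.1000e-01  5.6300e+00] F [-1.3  2.3 -1.2] M [0.65 0.06 0.02] gap 22.4
shift m [0.0004 0.1247 0.0006] turn -0.1 dist 124.7
brass [248 249   6   8  41] rack y -33.7 -20.7 x -8.1 9.2
brass [261 248  12  38 277] rack y -72.7 -46.9 x -73.1 8.8
brass [335 254   7  13  71] rack y -222.1 -207.1 x -43.7 -15.7
brass [246 280  10  13  76] rack y -33.5 -12.1 x -85.5 -57.7
brass [220 330   6  12  40] rack y 37.0 49.8 x -184.9 -159.6
copper [ 184  163   47   46 1670] rack y 7.7 111.1 x 104.0 207.1
copper [ 276  228   36   74 2227] rack y -156.8 -79.4 x -111.5 48.1
copper [260 232  11  17 167] rack y -72.2 -48.4 x 6.9 43.9
copper [249 234   5  15  71] rack y -35.2 -24.4 x 9.2 41.8
copper [250 257   6  23 110] rack y -35.9 -23.0 x -58.0 -8.4
copper [261 258   4  20  51] rack y -55.4 -46.8 x -55.2 -12.2
copper [263 285  12  18 192] rack y -73.1 -47.4 x -109.6 -71.2
copper [213 287  46  49 643] rack y -36.4 61.9 x -174.4 -70.3
```

Brass has come along with the pan, now at rack y -73 to -20. I'll continue out to about 60 mm clear.

```bash
python3 -m jog '[[0,0.006,0,0,0],[0,0.014,0,0,0],[0,0.022,0,0,0],[0,0.030,0,0,0],[0,0.038,0,0,0],[0,0.046,0,0,0],[0,0.054,0,0,0],[0,0.062,0,0,0]]' 90
python3 -m jog '[[0,0.008,0,0,0],[0,0.016,0,0,0],[0,0.024,0,0,0],[0,0.032,0,0,0],[0,0.042,0,0,0],[0,0.051,0,0,0],[0,0.057,0,0,0],[0,0.060,0,0,0]]' 90; python3 to.py 528 -192 23 5.7; python3 brass.py; python3 - <<'E'
from bench import r
from h import *
t=r.snapshot("top"); s=r.snapshot("side")
a=cv2.resize(t["image"][180:340,180:380],None,fx=2.5,fy=2.5,interpolation=cv2.INTER_CUBIC)
b=cv2.resize(s["image"][140:370,180:380],None,fx=2.5,fy=2.5,interpolation=cv2.INTER_CUBIC)[:575,:300]
b=cv2.resize(s["image"][180:360,210:370],None,fx=2.5,fy=2.5,interpolation=cv2.INTER_CUBIC)
m=np.zeros((460,900,3),np.uint8);m[:400,:500]=a;m[:450,500:]=b
cv2.imwrite("pics/out.png",cv2.resize(m,(800,409))[:,:,::-1])
E
```

```text
time: 16.6
tool_pos: [521.6, -131.5, 23.5]
tcp_rot: [179.7, -0.1, 5.6]
ft_force: [-0.4, 1.6, -2.2]
finger_gap: 22.8
time: 17.4
tool_pos: [527.5, -192.0, 23.8]
tcp_rot: [179.7, -0.1, 5.6]
ft_force: [-0.2, 2.3, -2.9]
finger_gap: 22.3
t 17.4 pos [ 527.5 -192.    23.8] rot [ 1.7968e+02 -1.2000e-01  5.5900e+00] F [-0.2  2.3 -2.9] M [0.42 0.1  0.01] gap 22.3
shift m [0.0005 0.     0.0008] turn -0.1 dist 1.0
brass [306 244  30  39 614] rack y -208.9 -144.3 x -75.8 8.3
brass [394 250   8  13  82] rack y -352.6 -335.2 x -44.8 -16.7
brass [246 281  10  12  63] rack y -33.4 -12.0 x -85.5 -59.8
brass [220 330   6  12  39] rack y 37.0 49.8 x -184.9 -159.6
copper [ 184  163   47   46 1673] rack y 7.7 111.1 x 104.0 207.1
copper [ 306  224   65   76 3236] rack y -284.4 -144.4 x -115.3 48.8
copper [307 252  16  23 302] rack y -180.7 -146.3 x -57.2 -7.6
copper [213 287  46  49 654] rack y -36.4 61.9 x -174.4 -70.3
```

View pics/out.png

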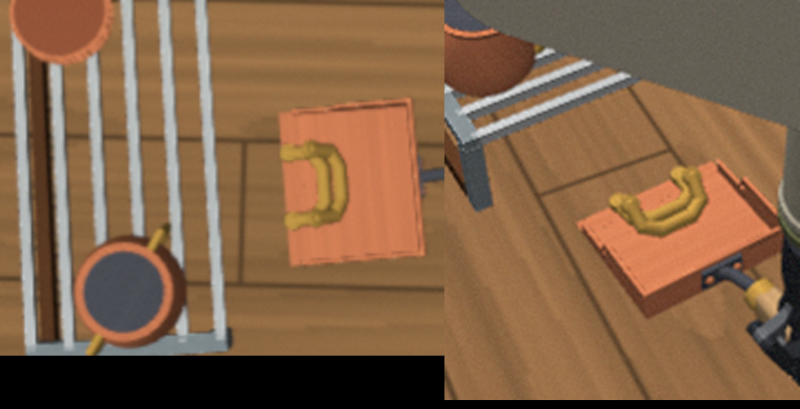

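The picture shows the shovel in front of the rack with both handles in the pan, one nested partly over the other. Their tips are right at the lip, at (283–345,150–225) in the left half. To seat them deeper, I'll draw back with gentle acceleration and a brisk stop so they slide towards the back wall. I'll also take out the 1 mm of lift.

```bash
python3 -m jog '[[0,0.004,0.0005,0,0],[0,0.012,0.001,0,0],[0,0.024,0.001,0,0],[0,0.041,0.001,0,0],[0,0.063,0.001,0,0],[0,0.090,0.001,0,0],[0,0.120,0.001,0,0],[0,0.120,0.001,0,0]]' 90; python3 to.py; python3 brass.py
```

```text
time: 18.35
tool_pos: [539.7, -317.6, 24.8]
tcp_rot: [179.4, -0.2, 5.4]
ft_force: [-0.3, -2.8, -0.1]
finger_gap: 22.7
t 18.35 pos [ 539.7 -317.6   24.8] rot [179.36  -0.22   5.44] F [-0.3 -2.8 -0.1] M [-0.27  0.34  0.2 ] gap 22.7
brass [367 239  31  39 604] rack y -343.5 -276.5 x -75.1 9.2
brass [453 245   9  13  85] rack y -484.5 -464.7 x -43.9 -15.6
brass [246 281  10  12  63] rack y -33.4 -12.0 x -85.5 -59.9
brass [220 330   6  12  40] rack y 37.0 49.8 x -184.9 -159.6
copper [ 184  163   47   46 1670] rack y 7.7 111.1 x 104.0 207.1
copper [ 363  220   68   75 3547] rack y -415.4 -267.9 x -113.8 48.6
copper [213 286  46  50 655] rack y -36.4 61.9 x -174.4 -68.2
```

The handles are now ~8 mm inside the lip. A brisk start forward with a gentle stop will shift them a bit deeper.

```bash
python3 -m jog '[[0,-0.030,0.001,0,0],[0,-0.057,0.001,0,0],[0,-0.079,0.001,0,0],[0,-0.096,0.001,0,0],[0,-0.108,0.001,0,0],[0,-0.115,0.001,0,0],[0,-0.118,0.001,0,0],[0,-0.118,0.001,0,0]]' 90; python3 to.py; python3 brass.py
```

```text
time: 19.2
tool_pos: [528.8, -198.5, 22.9]
tcp_rot: [179.4, -0.2, 5.5]
ft_force: [-0.2, 0.4, 5.2]
finger_gap: 22.6
t 19.2 pos [ 528.8 -198.5   22.9] rot [179.43  -0.25   5.46] F [-0.2  0.4  5.2] M [0.7  0.38 0.16] gap 22.6
brass [313 243  32  39 609] rack y -228.4 -159.5 x -74.9 9.2
brass [397 249   8  13  77] rack y -359.2 -341.9 x -43.2 -15.0
brass [246 280  10  13  66] rack y -33.4 -12.0 x -85.5 -57.7
brass [220 330   6  12  40] rack y 37.0 49.8 x -184.9 -159.6
copper [ 184  163   47   46 1670] rack y 7.7 111.1 x 104.0 207.1
copper [ 308  224   66   75 3469] rack y -291.0 -148.8 x -113.1 48.8
copper [334 251   5  22  43] rack y -215.5 -204.7 x -56.5 -9.0
copper [213 286  46  50 657] rack y -36.4 61.9 x -174.4 -68.2
```

The handles are 11 mm inside the lip, and the shovel is ~59 mm clear of the rack. Release, then straight up.

```bash
python3 -m jog '[[0,0,-0.0005,0,15],[0,0,-0.0005,0,35],[0,0,-0.0005,0,60],[0,0,-0.0005,0,60],[0,0,-0.0005,0,60]]' 40; python3 to.py; python3 -m jog '[[0,0,-0.015,0,60],[0,0,-0.035,0,60],[0,0,-0.07,0,60],[0,0,-0.11,0,60],[0,0,-0.15,0,60],[0,0,-0.19,0,60],[0,0.02,-0.23,0,60],[0,0.04,-0.26,0,60]]'; python3 brass.py; python3 - <<'E'
from bench import r
from h import *
np.set_printoptions(precision=1,suppress=True)
t=r.snapshot("top"); s=r.snapshot("side")
for l in("shovel_grip","shovel_lip","pot","dishes","hammer"):
    a,b=r.pinpoint(t,l),r.pinpoint(s,l)
    if a and b: print(l,tri(ray(t,a[0]["uv"]),ray(s,b[0]["uv"]))[0])
for p in(t,s): print([(np.round(d["uv"]),round(d["conf"],2)) for d in r.pinpoint(p,"handle_a")])
E
```

```text
time: 19.75
tool_pos: [528.6, -198.6, 23.1]
tcp_rot: [179.5, -0.2, 5.4]
ft_force: [-0.1, 0.3, 0.1]
finger_gap: 51.3
t 19.75 pos [ 528.6 -198.6   23.1] rot [179.45  -0.23   5.44] F [-0.1  0.3  0.1] M [0.02 0.03 0.01] gap 51.3
time: 20.55
tool_pos: [531.7, -236.3, 288.5]
tcp_rot: [179.3, -0.5, 5.5]
ft_force: [0.4, -0.4, 0.8]
finger_gap: 51.4
brass [313 243  32  39 611] rack y -228.4 -159.5 x -74.9 9.2
brass [397 249   8  13  77] rack y -359.3 -341.9 x -43.2 -15.1
brass [246 281  10  12  62] rack y -33.4 -12.0 x -85.5 -59.8
brass [220 330   6  12  39] rack y 37.0 49.8 x -184.9 -159.6
copper [ 184  163   47   47 1672] rack y 7.7 111.1 x 101.8 207.1
copper [ 308  224   66   75 3457] rack y -291.0 -148.8 x -113.1 48.8
copper [334 251   5  22  44] rack y -215.5 -204.7 x -56.5 -9.0
copper [213 287  46  49 656] rack y -36.4 61.9 x -174.4 -70.3
shovel_grip [ 531.1 -195.9   36.9]
shovel_lip [505.   67.7   3. ]
pot [397.9 207.9  91.5]
dishes [646.  276.7 100.6]
hammer [ 727.1 -223.6   -4.4]
[(array([326., 261.]), 0.81), (array([141., 267.]), 0.8), (array([146., 333.]), 0.57), (array([333., 259.]), 0.55), (array([445., 167.]), 0.44)]
[(array([185., 193.]), 0.76), (array([316., 279.]), 0.75), (array([313., 272.]), 0.75), (array([232., 175.]), 0.68)]
```

Two handles are detected in the pan in both views. The shovel lies flat, the pot, dishes and hammer are unmoved, and the gripper is clear. Handing in.

```bash
python3 -c "
from bench import r
print(r.hand_in())"
```

```text
the job is handed in; nothing more can be done
None
```

I drew both brass handles out from under the rack in the shovel's pan, left the shovel on the open bench in front of the rack, and handed the job in at about 21 s of the 54 s allowed.

**What I did:** I slid the shovel along the bench and straight in under the bars until it touched the stop board lightly (about 15 N). I drew it back out, then used two gentle jerks to seat the handles deeper. I released the grip and raised the gripper straight up before handing in.

**Last checks:**
- **Handles:** both views detect two handles in the pan. They are nested, one partly over the other, about 11 mm inside the lip.
- **Shovel:** it stayed put when I let go. The lip is about 59 mm clear of the rack.
- **Pot, dishes and hammer:** the pot reads within 3 mm of its first position and the hammer within about 6 mm. The dishes read 7 mm off along the bench and 18 mm off in height. I put both larger differences down to the network's scatter, because the dishes' outline in the top picture did not move.

**What disagreed:**
- **First grasp:** it closed on nothing, even though the reported tool height should have put the fingers around the grip. They seem to end about 30 mm higher than stated. I went 20 mm lower and gripped, then re-seated 7 mm deeper still, and it held.
- **Grip height at the end:** the final measurement put the grip at 37 mm instead of 48 mm, which I took as scatter in that network measurement.
- **Final view:** I had used up my picture views, so the state after release was checked by numbers only.

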